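# Clamp the two-part wooden mould with a ratchet trigger clamp

### The arm

A 7-joint arm with a two-finger parallel gripper is mounted at the origin on the work surface. World frame = base frame: x ahead of the robot, y to its left, z up, the work surface at z = 0. Lengths are in mm, angles in degrees, forces in N, time in s.
With the tool pointing down it reaches from about 400 to 925 mm from the base axis. Payload 4.1 kg.
Tool frame: the origin (TCP) lies at the very end of the fingers, on their centre line; the grasp point (between the pads) lies 19 mm behind it; z points along the fingers, y is the line along which they close (so a half turn about z gives the same grasp; the last joint's range is limited). The gripper opens to 85 mm and grips with 20 to 120 N. Pads are 22 mm wide; open, the fingers measure 114 mm over their backs; the gripper's body (76 mm by 85 mm) begins 54 mm behind the grasp point. The pads swing forward as they close: fully open they stand 13 mm farther back than shut.
Start: joints at [60.562, 22.827, 2.584, 88.041, -1.071, 69.15, -2.905], TCP at [261.994, -594.897, 231.347] pointing down, gripper open.
Joint ranges: [-161.44, 161.44], [-28.35, 127.94], [-78.24, 83.42], [0, 140.83], [-78.03, 258.03], [13.02, 114.36], [-168.23, 168.23]. Speed limits (degrees/s): [147.25, 147.25, 180, 180, 180, 180, 180].

### API

Orientations are given as a 3x3 rotation matrix whose columns are the frame's x, y, z axes.
In Python, from bench import r gives the robot as it stands. The module is installed in compiled form; this text tells all that it offers.
- The arm moves only by the shell command python3 -m inch 'ROWS' [FORCE]. ROWS is JSON, one flat list of numbers, 7 for each row, row after row: the shift along the world's x, y, z in m, then the turn, a rotation vector about the world's x, y, z in degrees, then the gripper's target within -1 to 1 (fully open at 1, half-way at 0, shut at -1). A call has 1 to 10 rows; each row shifts and turns the commanded pose from where the row before left it; what a row does not reach is not made up. A row lasts 1/8 s, in which the tool goes at most 62.5 mm and 10.7 degrees, less where a joint would pass 70% of its speed; a pose out of reach is approached as far as the arm can. A call is refused whole if a number of a shift passes 0.0625 or a number of a turn 10.7, either way. A call with a gripper value outside its range is refused whole. The fingers move at their own pace and stop on an object; FORCE is the grip in N (left out, the last holds). Time passes only in rows, so rows that do not move let the fingers close. It gives the time, the measured TCP pose, the force, the opening and the grip force at its end, in the units of the state.
- r.state(): the state, without advancing time (a new reading comes with each control period).
- r.get_image(name): name is "scene" or "top" or "wrist"; returns a dict with "img" (420x560x3 uint8, red, green, blue), "fov_y" (degrees; the focal length in pixels is half the picture's height over the tangent of half this angle, whatever the lens; pixels are square), "cx", "cy" (the principal point, pixels), "extrinsics" (4x4, takes a point from camera to world coordinates). Camera axes: x right, y up, looking along -z (the intrinsics and any distortion apply to the point x, -y, -z); pixel columns grow to the right and rows downward; lengths in mm; the calibration is good to about 2 mm. A picture is of the moment at which its call begins. There is no depth.
- r.hand_in(): hands the job in; it is judged then, once.
Trained networks look in a picture, given as the dict that the camera call returned (one of the last four; its "shot" number tells which), for a name from the list of things; names that differ only in an ending like _2 or _b are one class to them, and where a whole thing is asked for, a point or a joint stands for the part that bears it (a point fixed in the world has none). Each returns a list of dicts, best first, with "conf" (0 to 1); they miss things now and then, are a little off and sometimes report something else, mostly with a low value. They report only what shows in the picture. A call takes as long as a camera call.
- r.recognise(picture, thing): "location" ([column, row] in pixels, amid what is visible of it).
- r.silhouettes(picture, thing): "pixels" (420x560 bool, what is visible of it) and "location" ([column, row] in pixels, amid what is visible of it).
The state is a dict: "clock": time; "joints": joint angles; "joint_velocities": joint speeds; "joint_efforts": joint torques, N m; "eef_pos": TCP position; "eef_rot": TCP orientation; "wrist_force": force on the tool from outside, world axes, zero at the start; "ft_torque": the same for the moment, N m; "grip_width": opening from 0.0 (shut) to 1.0 (fully open); "grasp_force": force on a finger pad.
Only numpy, scipy, OpenCV 4.12 (cv2) and the standard library are available. Lean on these libraries where they do the work, as an engineer would, in place of code of your own. Each camera call takes 0.05 s, during which the arm holds its last target. There are 200 camera calls.

### The job

Get the beech mould clamped shut on the pastry bench: first wake the clamp's gauge box with its round key, then zero it with the square key (one at a time, all the way down; leave the long key alone). Then pump the clamp's trigger, squeezing it against the pistol handle and letting it spring back, until the jaw has closed the two mould halves together against the end jaw and the jaw's sprung cushion plate is pushed about half way in, never nearly all the way, which would crush the mould. Move jaw and mould by the trigger only, leave the other kitchen things where they are, and finish while still gripping the trigger squeezed: do not let go at the end.

Things in the scene. Friction and masses are not known exactly. Their poses are not given: they have to be found in the camera images.
- clamp: Ratchet trigger bar clamp fixed flat on the table, under 76 mm high: steel bed 8 mm thick, black head, end jaw, and a pistol handle towards the robot. x points away from the handle's end, y the way the jaw closes, z up. Origin on the table under the handle's centre line: the handle runs x = -95 to -13 mm, y = -8 to 8 mm, z = 26 to 72 mm; the trigger lies beside it on its +y side.
- squeeze_point (a point): Fixed to the clamp at clamp x = -65, y = 12, z = 48 mm: midway between the outer faces of handle and trigger post when squeezed (40 mm apart then; 58 mm open). Fingers from above, centred here and closing along clamp y, pump the trigger without moving the arm. It is free for the fingers beside both, down to the table, which is 48 mm below.
- trigger_post (a point): Middle of the trigger's upright round steel finger post (14 mm diameter, z = 24 to 74 mm), at its free end, 65 mm from its upright pivot. Open it is at clamp x = -64, y = 43 mm; squeezing moves it 18 mm in -y, towards the handle.
- trigger (a joint): Trigger angle, rad: 0 open, 0.278 squeezed to its stop. A spring opens it. It takes 3 to 4 N at the post when free, up to 20 N driving the jaw. Ratchet: each full squeeze (from below 0.03 to above 0.26) drives the jaw on by a 6 mm notch (the first may give more or less); letting go leaves the jaw where it is, held by a brake. Much shorter strokes drive it less or not at all. It cannot go back.
- jaw: The moving jaw: steel rack bar through the head with a jaw block 70 mm wide. Its axes are the clamp's; origin at clamp x = 0, z = 48 mm and y = how far it has been pumped (0 to 70 mm; starts at 0 to 20 mm). A brake holds it.
- cushion (a joint): How far the jaw's cushion plate is pushed in towards the jaw block, in m: 0 free, 0.020 bottomed. Its spring gives 0.8 N per mm, so half way (0.010) is 8 N on the mould. Sliding the halves along takes up to about 4 mm of it.
- cushion_face (a point): Centre of the cushion plate's front face (aluminium plate 74 mm wide, 50 mm high, 6 mm thick, standing 22 mm in front of the jaw block when free), which meets mould_b. It is at clamp y = jaw travel + 128 mm - cushion value.
- end_jaw_face (a point): Centre of the inner face of the fixed end jaw (clamp y = 228 mm), against which mould_a ends up.
- mould_a: The beech mould half next to the end jaw (origin: centre of its underside, axes as the clamp's): loose block 76 x 32 (along clamp y) x 55 mm standing on the bed between low rails.
- mould_b: The other, equal mould half, next to the moving jaw. Closed, the two origins are 32 mm apart. The free play between cushion plate, halves and end jaw sums to 16 to 36 mm at the start.
- gauge: Grey gauge box fixed on the table, 90 x 150 x 34 mm, origin at the centre of its underside, x pointing away from the robot at yaw 0, y to the left. In its near half lie three white keys in a row along y, 46 mm apart: round (at y = +46 mm), square (y = 0) and long bar (y = -46 mm).
- key_round_top (a point): Centre of the top of the round key (20 mm diameter), 44 mm above the table when up.
- key_square_top (a point): Centre of the top of the square key (18 mm), 44 mm above the table when up.
- key_bar_top (a point): Centre of the top of the long bar key (36 x 10 mm), 44 mm above the table when up. Not to be pressed.
- key_round (a joint): Travel of the round key in m: 0 up, 0.006 fully down; its spring takes 1.5 N to start and 4.5 N fully down.
- key_square (a joint): Travel of the square key, same values.
- key_bar (a joint): Travel of the long key, same values. Leave it up.
- rolling_pin: Bystander: wooden rolling pin, 400 mm long, 58 mm thick, lying along y at the far edge.
- tart_tin: Bystander: round metal tart tin, 240 mm across, 32 mm high, origin at its underside.
- cutter: Bystander: ring-shaped steel biscuit cutter, 64 mm across, 35 mm high, behind the space between gauge box and clamp.
- mug: Bystander: white mug, 80 mm across, 90 mm high, behind the gauge box.
- fork: Bystander: copper fork, 180 mm long, lying flat in front of the mould, towards the robot.
- spice_jar: Bystander: small jar, 48 mm across, 85 mm high, between robot and clamp, towards the right.

How it is judged:
By the outcome, as a careful person would: the job done as asked, in the order asked, and still so for the second after the job is handed in, while the arm keeps its last pose, push and grip.
It also fails if it takes over 59 s, if anything falls off the work surface, if the arm or the gripper's body presses on something with over 40 N, if the wrist force passes 120 N, or if a joint passes its speed limit or range.

## Working session

There is one attempt and no reset: what is moved stays moved. The work goes in short steps, Python scripts to look and compute and a shell command to move; the robot and the scene stay as the last step left them, time stands still between calls to the robot, and variables do not carry over. Pictures are saved under pics/ and viewed, at most 10 in all, crops included, and the job is handed in when it is done.

```bash
mkdir -p pics
cat > h.py <<'E'
import numpy as np, cv2
from bench import r
def ray(p,uv):
    H,W=p["img"].shape[:2]; f=H/2/np.tan(np.radians(p["fov_y"]/2))
    E=np.array(p["extrinsics"]); d=np.array([(uv[0]-p["cx"])/f,-(uv[1]-p["cy"])/f,-1.])
    return E[:3,3],E[:3,:3]@d
def atz(p,uv,z):
    o,d=ray(p,uv); return o+d*(z-o[2])/d[2]
def proj(p,X):
    H=p["img"].shape[0]; f=H/2/np.tan(np.radians(p["fov_y"]/2)); E=np.array(p["extrinsics"])
    c=E[:3,:3].T@(np.array(X)-E[:3,3]); return np.array([p["cx"]-f*c[0]/c[2],p["cy"]+f*c[1]/c[2]])
def save(p,n): cv2.imwrite("pics/"+n+".png",p["img"][:,:,::-1])
E
python3 - <<'E'
from h import *
print(r.state())
for n in ("scene","top"):
    p=r.get_image(n); save(p,n)
    print(n,{k:v for k,v in p.items() if k!="img"})
    for t,z in (("gauge",34),("key_round",44),("key_square",44),("key_bar",44),("trigger_post",74),("clamp",40),("mould_a",55),("mould_b",55),("cushion",50),("spice_jar",85),("mug",90),("cutter",35),("fork",5)):
        for d in r.recognise(p,t)[:2]: print(t,np.round(d["location"]),round(d["conf"],2),np.round(atz(p,d["location"],z)))
E
```

```text
{'clock': 0.0, 'joints': array([60.56142965, 22.87144133,  2.58105438, 88.11534836, -1.07320097,
       69.14879601, -2.90466887]), 'joint_velocities': array([ 0.03886994,  0.02005837, -0.04209648, -0.03047552,  0.06135902,
       -0.02970858, -0.09841905]), 'joint_efforts': array([-9.29098605e-04, -4.75126791e+01,  1.36454768e+00, -2.54220933e+01,
        1.15064217e-02,  9.31768853e-03,  1.44899116e-05]), 'eef_pos': array([ 261.71771141, -594.28500702,  230.26000778]), 'eef_rot': array([[ 9.15159943e-01,  4.03089937e-01, -8.84057577e-04],
       [ 4.03090891e-01, -9.15158311e-01,  1.73181080e-03],
       [-1.10977130e-04, -1.94123943e-03, -9.99998110e-01]]), 'wrist_force': array([ 0.10032181, -0.46504956, -0.5361352 ]), 'ft_torque': array([ 0.01867604, -0.00214888,  0.02056348]), 'grasp_force': 0.0, 'grip_width': 1.001840552650887}
scene {'fov_y': 45.90263662208545, 'cx': 280.8173353955165, 'cy': 208.26162246228566, 'extrinsics': array([[-7.05589896e-01, -3.92063249e-01,  5.90279009e-01,
         1.32114285e+03],
       [ 7.08205048e-01, -3.61640532e-01,  6.06351164e-01,
         8
[... 1403 characters left out ...]
29. -338.   44.]
key_bar [468. 228.] 0.41 [ 536. -379.   44.]
trigger_post [308. 247.] 0.44 [499.  12.  74.]
trigger_post [286. 222.] 0.28 [559.  63.  74.]
clamp [286. 219.] 0.93 [570.  62.  40.]
mould_a [256. 228.] 0.93 [548. 135.  55.]
mould_a [232. 233.] 0.66 [536. 192.  55.]
mould_b [256. 228.] 0.93 [548. 135.  55.]
mould_b [232. 233.] 0.66 [536. 192.  55.]
cushion [287. 221.] 0.53 [563.  61.  50.]
cushion [264. 226.] 0.47 [553. 115.  50.]
spice_jar [377. 306.] 0.93 [ 358. -145.   85.]
spice_jar [290. 221.] 0.24 [560.  52.  85.]
mug [434. 165.] 0.6 [ 685. -291.   90.]
cutter [380. 156.] 0.63 [ 721. -176.   35.]
fork [207. 294.] 0.92 [387. 262.   5.]
fork [254. 230.] 0.18 [544. 144.   5.]
```

Run:
```python
import cv2
t=cv2.imread("pics/top.png"); cv2.imwrite("pics/topc.png",cv2.resize(t[130:330,200:500],None,fx=2.66,fy=2.66,interpolation=cv2.INTER_CUBIC))
```

```text
(no output)
```

View pics/scene.png

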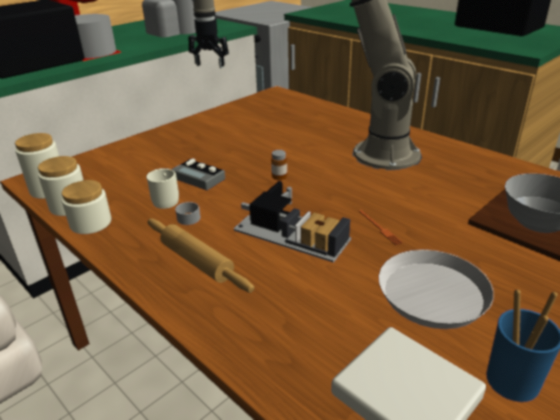

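View pics/topc.png

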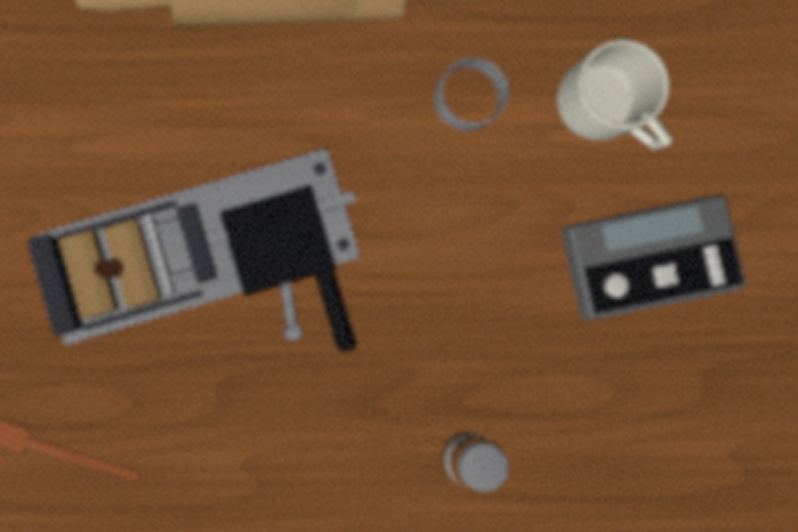

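Run:
```python
from h import *
p=r.get_image("top")
f=lambda a,z: atz(p,[200+a[0]/2.66,130+a[1]/2.66],z).round(1)
for n,a,z in (("round",(616,287),44),("sq",(665,276),44),("bar",(713,265),44),("gTL",(564,229),34),("gTR",(723,197),34),("hend",(346,346),72),("hstart",(322,275),72),("post",(292,330),74),("bedTL",(30,240),8),("bedTR",(325,150),8),("bedBR",(358,257),8),("bedBL",(66,344),8),("jar",(483,466),85),("mug",(637,77),90)): print(n,f(a,z))
w=r.get_image("wrist"); print(w["fov_y"],w["extrinsics"])
```

```text
round [ 514.3 -290.5   44. ]
sq [ 523.3 -335.7   44. ]
bar [ 532.4 -380.    44. ]
gTL [ 569.1 -248.3   34. ]
gTR [ 595.5 -396.8   34. ]
hend [466.9 -39.8  72. ]
hstart [530.4 -20.4  72. ]
post [482.1   7.9  74. ]
bedTL [571.9 250.1   8. ]
bedTR [651.4 -31.7   8. ]
bedBR [548.8 -59.8   8. ]
bedBL [473.2 217.1   8. ]
jar [ 360.8 -154.4   85. ]
mug [ 699.4 -304.4   90. ]
70.45471174382386 [[ 4.02980975e-01  8.73470624e-01  2.73231408e-01  3.32844923e+02]
 [-9.15208320e-01  3.84686295e-01  1.20042431e-01 -5.64664423e+02]
 [-2.54840658e-04 -2.98438473e-01  9.54428841e-01  3.73302881e+02]
 [ 0.00000000e+00  0.00000000e+00  0.00000000e+00  1.00000000e+00]]
```

```bash
python3 -m inch '[0.022,0.03,-0.005,0,0,-8.2,-1, 0.022,0.03,-0.005,0,0,0,-1, 0.022,0.03,-0.005,0,0,0,-1, 0.022,0.03,-0.005,0,0,0,-1, 0.022,0.03,-0.005,0,0,0,-1, 0.022,0.03,-0.005,0,0,0,-1, 0.022,0.03,-0.005,0,0,0,-1, 0.022,0.03,-0.005,0,0,0,-1, 0.022,0.03,-0.005,0,0,0,-1, 0,0,0,0,0,0,-1]' 30
python3 - <<'E'
from h import *
p=r.get_image("wrist"); save(p,"w1")
for t in ("key_round_top","key_square_top","key_bar_top"):
    for d in r.recognise(p,t)[:2]: print(t,np.round(d["location"],1),round(d["conf"],2),np.round(atz(p,d["location"],44),1))
E
```

```text
clock: 2.75
eef_pos: [462.4, -321.2, 186.1]
eef_rot: [[0.961, 0.275, 0.001], [0.275, -0.961, 0.002], [0.001, -0.002, -1.0]]
wrist_force: [0.1, -0.3, 0.9]
grip_width: 0.002
grasp_force: 0.0
key_round_top [272.6 128.1] 0.68 [ 520.6 -294.3   44. ]
key_square_top [317.9 133.9] 0.86 [ 527.2 -336.2   44. ]
key_square_top [266.6 130. ] 0.47 [ 517.4 -289.4   44. ]
key_bar_top [369.  138.6] 0.64 [ 536.2 -383.5   44. ]
key_bar_top [317.  132.4] 0.52 [ 528.2 -335.    44. ]
```

View pics/w1.png

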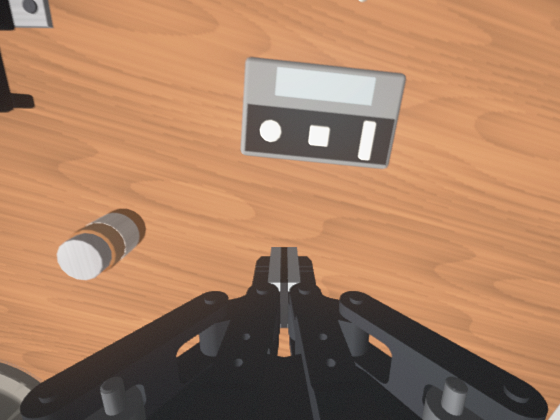

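```bash
python3 -m inch '[0.018,0.01,-0.03,0,0,0,-1, 0.018,0.01,-0.03,0,0,0,-1, 0.0185,0.009,-0.03,0,0,0,-1, 0,0,-0.036,0,0,0,-1, 0,0,0,0,0,0,-1,0,0,0,0,0,0,-1]'
python3 - <<'E'
from h import *
p=r.get_image("wrist"); save(p,"w2")
for uv in ((270,131),(319,136)): pass
for t in ("key_round_top","key_square_top"):
    for d in r.recognise(p,t)[:2]: print(t,np.round(d["location"],1),round(d["conf"],2),np.round(atz(p,d["location"],44),1))
print(proj(p,r.state()["eef_pos"]))
E
```

```text
clock: 3.7
eef_pos: [514.7, -297.5, 61.6]
eef_rot: [[0.964, 0.267, 0.001], [0.267, -0.964, -0.001], [0.001, 0.002, -1.0]]
wrist_force: [0.6, -0.7, 0.5]
grip_width: 0.002
grasp_force: 0.0
key_round_top [277.1 235.4] 0.85 [ 522.5 -292.1   44. ]
key_square_top [350.9 244.3] 0.64 [ 528.6 -335.3   44. ]
[281.8637889 263.2446487]
```

View pics/w2.png

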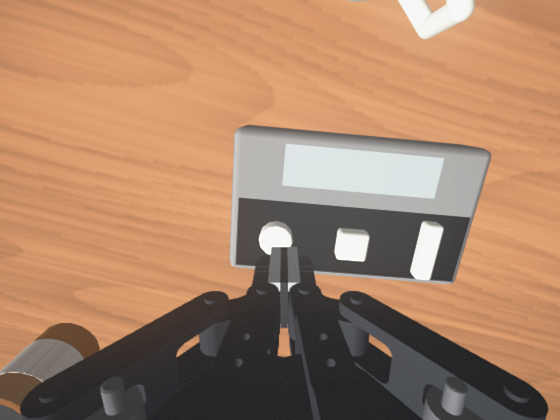

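```bash
python3 -m inch '[0.0045,0.0045,-0.012,0,0,0,-1, 0,0,0,0,0,0,-1, 0,0,-0.006,0,0,0,-1, 0,0,-0.004,0,0,0,-1, 0,0,-0.003,0,0,0,-1, 0,0,0,0,0,0,-1, 0,0,0,0,0,0,-1]'
```

```text
clock: 4.72
eef_pos: [519.6, -291.3, 37.9]
eef_rot: [[0.963, 0.268, 0.001], [0.268, -0.963, -0.0], [0.001, 0.0, -1.0]]
wrist_force: [-4.3, 3.8, 17.4]
grip_width: 0.003
grasp_force: 8.6
```

```bash
python3 -m inch '[0,0,0.02,0,0,0,-1, 0.004,-0.022,0,0,0,0,-1, 0.0045,-0.023,0,0,0,0,-1, 0,0,0,0,0,0,-1, 0,0,-0.008,0,0,0,-1, 0,0,0,0,0,0,-1]'
```

```text
clock: 5.48
eef_pos: [526.6, -334.8, 45.8]
eef_rot: [[0.963, 0.27, -0.003], [0.27, -0.963, 0.002], [-0.002, -0.003, -1.0]]
wrist_force: [-0.3, -0.1, -0.1]
grip_width: -0.001
grasp_force: 0.0
```

Run:
```python
from h import *
p=r.get_image("wrist"); save(p,"w3")
print(r.state()["eef_pos"],r.state()["wrist_force"])
for t in ("key_round_top","key_square_top"):
    for d in r.recognise(p,t)[:2]: print(t,np.round(d["location"],1),round(d["conf"],2),np.round(atz(p,d["location"],44),1))
```

```text
[ 526.99381528 -335.06642457   46.34628552] [ 0.20341854  0.44436694 -0.32669218]
key_round_top [207.1 250.4] 0.75 [ 522.6 -294.4   44. ]
key_square_top [294.  245.7] 0.79 [ 537.8 -338.1   44. ]
```

View pics/w3.png

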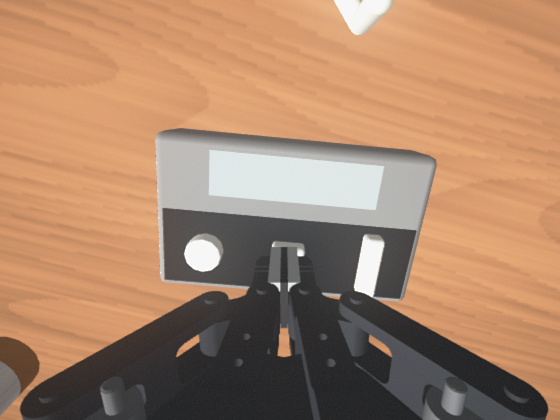

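```bash
python3 -m inch '[0,0,-0.004,0,0,0,-1, 0,0,-0.004,0,0,0,-1, 0,0,-0.003,0,0,0,-1, 0,0,0,0,0,0,-1, 0,0,0,0,0,0,-1]'
```

```text
clock: 6.25
eef_pos: [528.1, -336.3, 38.0]
eef_rot: [[0.963, 0.268, 0.001], [0.268, -0.963, -0.0], [0.001, 0.0, -1.0]]
wrist_force: [-2.1, 3.2, 10.6]
grip_width: 0.004
grasp_force: 5.4
```

```bash
python3 -m inch '[0,0,0.05,0,0,0,-1, 0,0,0.06,0,0,0,-1, -0.013,0.05,0.02,0,0,0,0, -0.013,0.05,0.02,0,0,0,1, -0.013,0.05,0,0,0,0,1, -0.013,0.05,0,0,0,0,1, -0.013,0.05,0,0,0,0,1, -0.013,0.05,0,0,0,0,1, 0,0,0,0,0,0,1, 0,0,0,0,0,0,1]'
python3 - <<'E'
from h import *
p=r.get_image("wrist"); save(p,"w4")
print(r.state()["eef_pos"])
for t in ("trigger_post","squeeze_point","cushion_face","mould_a","end_jaw_face"):
    for d in r.recognise(p,t)[:2]: print(t,np.round(d["location"],1),round(d["conf"],2),np.round(atz(p,d["location"],74),1))
E
```

```text
clock: 7.5
eef_pos: [449.5, -37.1, 186.3]
eef_rot: [[0.963, 0.268, 0.0], [0.268, -0.963, -0.001], [-0.0, 0.001, -1.0]]
wrist_force: [0.7, -1.2, -0.5]
grip_width: 1.002
grasp_force: 0.0
[449.59176144 -37.60129828 186.198032  ]
trigger_post [251.1 131.9] 0.7 [501.8   4.8  74. ]
trigger_post [528.3 177. ] 0.41 [ 529.4 -236.5   74. ]
squeeze_point [229.2  53. ] 0.69 [554.9  35.1  74. ]
cushion_face [134.7  41.1] 0.87 [543.5 106.4  74. ]
cushion_face [226.4  54.3] 0.38 [553.4  37.   74. ]
mould_a [44.4 44.5] 0.97 [522.7 172.7  74. ]
mould_a [95.8 36.2] 0.76 [538.9 135.3  74. ]
```

View pics/w4.png

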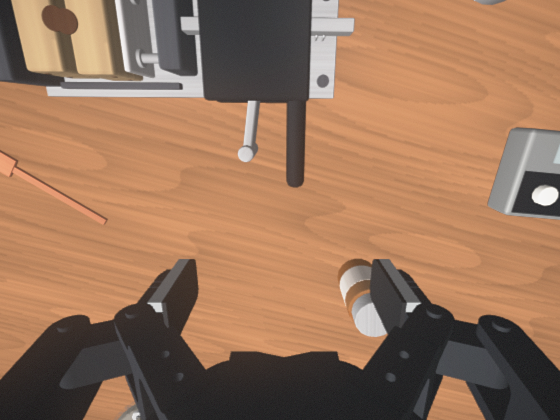

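Run:
```python
from h import *
p=r.get_image("wrist")
for uv,z in (((295,185),70),((296,103),72),((246,153),74)): print(atz(p,uv,z).round(1))
# bed near edge direction
a,b=atz(p,(50,96),8),atz(p,(333,97),8); d=a-b; print("yaw",np.degrees(np.arctan2(-d[0],d[1])))
```

```text
[467.3 -43.6  70. ]
[533.8 -25.1  72. ]
[483.9   4.6  74. ]
yaw 15.26712304257299
```

```bash
python3 -m inch '[0.02,0.01,-0.02,0,0,0,1, 0.021,0.01,-0.02,0,0,0,1, 0,0,-0.03,0,0,0,1, 0,0,-0.016,0,0,0,1, 0,0,0,0,0,0,1, 0,0,0,0,0,0,1]'
python3 - <<'E'
from h import *
p=r.get_image("wrist"); save(p,"w5"); s=r.state()["eef_pos"]; print(s)
for d in r.recognise(p,"trigger_post")[:2]: print(d["location"],d["conf"])
R=np.array([[.964,-.266],[.266,.964]])
for q,z in (((-95,0),70),((-64,43),74),((-64,50),74),((-64,-8),72)):
    print(q,proj(p,[*(np.array([558,-18])+R@q),z]).round())
E
```

```text
clock: 8.6
eef_pos: [491.2, -16.6, 101.2]
eef_rot: [[0.963, 0.268, 0.002], [0.268, -0.963, -0.0], [0.002, 0.001, -1.0]]
wrist_force: [0.6, 0.1, 0.3]
grip_width: 1.0
grasp_force: 0.0
[491.35507688 -16.58023882 101.44615186]
[249.0, 218.6] 0.94
(-95, 0) [311. 283.]
(-64, 43) [244. 243.]
(-64, 50) [233. 243.]
(-64, -8) [326. 241.]
```

View pics/w5.png

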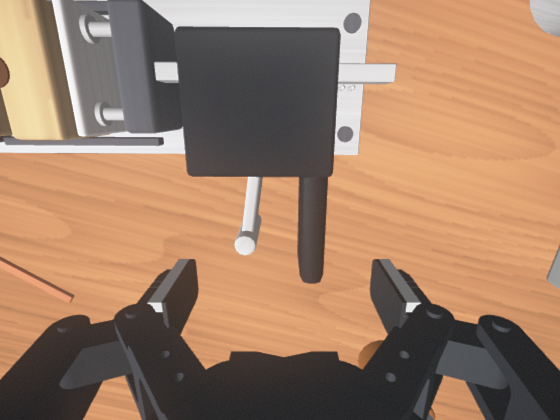

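```bash
python3 -m inch '[0,0,-0.025,0,0,0,1, 0,0,-0.025,0,0,0,1, 0,0,-0.021,0,0,0,1, 0,0,0,0,0,0,1, 0.001,-0.007,0,0,0,0,1, 0,0,0,0,0,0,1, 0,0,0,0,0,0,1]'
python3 - <<'E'
from h import *
p=r.get_image("top"); 
for t in ("trigger_post","cushion_face","mould_a"):
    for d in r.recognise(p,t)[:2]: print(t,np.round(d["location"],1),round(d["conf"],2))
E
```

```text
clock: 9.57
eef_pos: [492.1, -23.6, 30.1]
eef_rot: [[0.963, 0.268, 0.002], [0.268, -0.963, -0.0], [0.001, 0.001, -1.0]]
wrist_force: [-0.4, -0.7, -0.2]
grip_width: 0.998
grasp_force: 0.0
trigger_post [271.  217.7] 0.27
cushion_face [260.1 225.8] 0.53
mould_a [254.4 228.5] 0.93
mould_a [234.1 232.9] 0.62
```

```bash
python3 -m inch '[0,0,0,0,0,0,-1, 0,0,0,0,0,0,-1, 0,0,0,0,0,0,-1, 0,0,0,0,0,0,-1, 0,0,0,0,0,0,-1, 0,0,0,0,0,0,-1]' 40
python3 - <<'E'
from h import *
p=r.get_image("wrist"); save(p,"w6")
for t in ("mould_a","cushion_face"):
    for d in r.recognise(p,t)[:2]: print(t,np.round(d["location"],1),round(d["conf"],2))
E
```

```text
clock: 10.52
eef_pos: [491.8, -23.7, 30.9]
eef_rot: [[0.963, 0.268, 0.0], [0.268, -0.963, -0.001], [-0.0, 0.001, -1.0]]
wrist_force: [-4.1, -1.1, 14.9]
grip_width: 0.452
grasp_force: 42.8
```

View pics/w6.png

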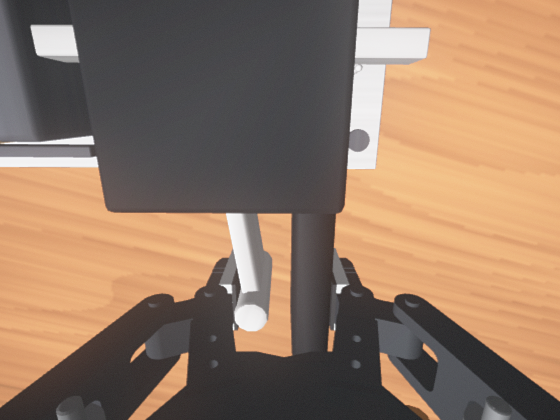

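```bash
cat >> h.py <<'E'
Rc=np.array([[.964,-.266],[.266,.964]]); O=np.array([558.,-18.])
def w(q,z): return [*(O+Rc@np.array(q)),z]
def rect(p,img,z=70,x0=-45,x1=45,y0=60,y1=250,s=4):
    src=np.float32([proj(p,w(q,z)) for q in ((x0,y0),(x0,y1),(x1,y1),(x1,y0))])
    W,H=(y1-y0)*s,(x1-x0)*s
    M=cv2.getPerspectiveTransform(src,np.float32([(0,H),(W,H),(W,0),(0,0)]))
    return cv2.warpPerspective(img,M,(W,H),flags=cv2.INTER_CUBIC)
E
python3 - <<'E'
from h import *
p=r.get_image("top"); s=3.2
a=rect(p,cv2.imread("pics/top.png"),s=3,x0=-45,x1=45); b=rect(p,p["img"][:,:,::-1].copy(),s=3)
cv2.imwrite("pics/rect1.png",np.vstack([a,b]))
E
```

```text
(no output)
```

View pics/rect1.png

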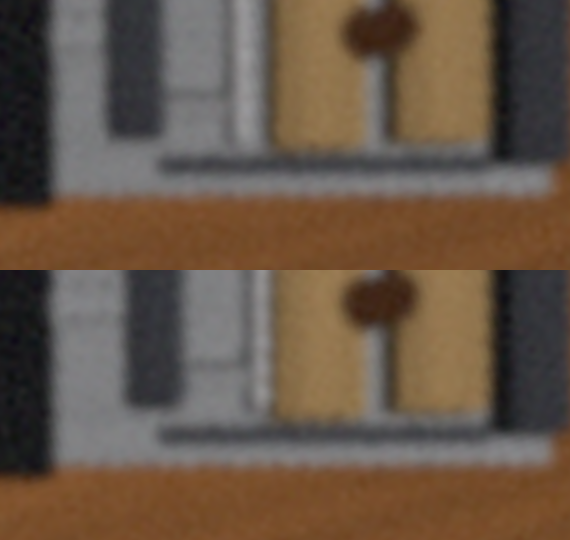

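```bash
python3 -m inch '[0,0,0,0,0,0,1, 0,0,0,0,0,0,1, 0,0,0,0,0,0,1, 0,0,0,0,0,0,1, 0,0,0,0,0,0,-1, 0,0,0,0,0,0,-1, 0,0,0,0,0,0,-1, 0,0,0,0,0,0,-1, 0,0,0,0,0,0,-1, 0,0,0,0,0,0,-1]' 40
cat > m.py <<'E'
from h import *
p=r.get_image("top"); b=rect(p,p["img"],s=4,x0=5,x1=14).mean(0)
b0=rect(p,cv2.imread("pics/top.png")[:,:,::-1].copy(),s=4,x0=5,x1=14).mean(0)
for n,g in (("start",b0),("now",b)):
    print(n,"y from 80, step 2:",[f"{int(v.mean())}/{int(v[0]-v[2])}" for v in g[80:680:8]])
E
python3 m.py
```

```text
clock: 11.98
eef_pos: [491.9, -23.7, 30.9]
eef_rot: [[0.963, 0.268, 0.0], [0.268, -0.963, -0.001], [0.0, 0.001, -1.0]]
wrist_force: [-3.9, -1.1, 14.1]
grip_width: 0.453
grasp_force: 42.8
start y from 80, step 2: ['110/-3', '123/-3', '124/-2', '125/-3', '125/-2', '126/-3', '121/-3', '102/-2', '75/-2', '54/-5', '50/-5', '52/-4', '52/-4', '53/-4', '54/-6', '55/-5', '64/-4', '81/-3', '100/-2', '113/0', '117/-1', '117/0', '116/0', '116/-1', '117/-2', '118/-1', '115/0', '109/0', '106/0', '120/0', '141/0', '147/0', '139/-1', '119/0', '94/6', '75/23', '80/45', '95/58', '102/61', '103/61', '104/62', '109/65', '112/67', '112/67', '114/66', '112/67', '112/67', '111/65', '110/66', '112/63', '117/51', '123/28', '123/9', '108/2', '81/6', '62/21', '70/40', '90/55', '100/60', '104/61', '104/62', '106/64', '109/66', '113/67', '114/67', '114/66', '114/66', '111/65', '111/65', '110/65', '106/61', '88/53', '57/31', '31/10', '22/0']
now y from 80, step 2: ['113/-3', '124/-2', '127/-2', '128/-2', '127/-2', '128/-1', '129/-2', '127/-2', '128/-1', '127/-2', '128/-3', '129/-2', '125/-2', '104/-1', '76/-3', '53/-2', '49/-4', '52/-5', '52/-6', '52/-5', '53/-4', '56/-6', '63/-5', '78/-3', '101/-3', '115/-2', '118/-1', '120/-1', '120/-1', '118/-1', '118/-1', '118/0', '117/-1', '112/-1', '107/0', '116/0', '133/1', '132/6', '113/21', '101/47', '101/60', '104/63', '106/63', '108/64', '112/68', '115/69', '115/69', '114/69', '116/68', '114/67', '112/67', '112/66', '111/63', '100/54', '77/39', '58/32', '70/43', '92/55', '102/61', '105/62', '107/62', '109/65', '111/68', '114/69', '116/69', '116/67', '116/68', '113/67', '112/66', '112/65', '108/61', '90/51', '57/33', '31/10', '23/-2']
```

```bash
python3 -m inch '[0,0,0,0,0,0,1, 0,0,0,0,0,0,1, 0,0,0,0,0,0,1, 0,0,0,0,0,0,1, 0,0,0,0,0,0,-1, 0,0,0,0,0,0,-1, 0,0,0,0,0,0,-1, 0,0,0,0,0,0,-1, 0,0,0,0,0,0,-1, 0,0,0,0,0,0,-1]' 40; python3 m.py | tail -1
```

```text
clock: 13.28
eef_pos: [491.9, -23.7, 30.9]
eef_rot: [[0.963, 0.268, 0.0], [0.268, -0.963, -0.001], [0.0, 0.001, -1.0]]
wrist_force: [-3.7, -1.1, 14.0]
grip_width: 0.454
grasp_force: 42.8
now y from 80, step 2: ['113/-2', '124/-2', '127/-2', '126/-4', '127/-2', '127/-1', '129/-1', '128/-2', '128/-2', '129/-2', '129/-2', '129/-2', '128/-1', '129/-2', '128/-2', '121/-2', '102/-2', '73/-3', '51/-6', '51/-6', '53/-5', '53/-5', '55/-5', '54/-5', '56/-4', '62/-4', '78/-4', '100/-2', '116/-1', '120/-1', '118/0', '119/0', '121/-1', '121/-1', '118/0', '114/0', '107/0', '109/0', '126/1', '138/3', '125/12', '106/35', '101/56', '103/62', '106/62', '108/62', '111/66', '113/67', '117/67', '116/69', '114/70', '114/67', '113/66', '112/65', '110/66', '105/60', '92/54', '92/54', '99/58', '103/62', '105/63', '107/64', '112/66', '114/67', '116/67', '116/67', '115/69', '113/68', '112/67', '112/66', '111/65', '100/57', '75/41', '45/19', '27/1']
```

```bash
python3 -m inch '[0,0,0,0,0,0,1, 0,0,0,0,0,0,1, 0,0,0,0,0,0,1, 0,0,0,0,0,0,1, 0,0,0,0,0,0,-1, 0,0,0,0,0,0,-1, 0,0,0,0,0,0,-1, 0,0,0,0,0,0,-1, 0,0,0,0,0,0,-1, 0,0,0,0,0,0,-1]' 40; python3 m.py | tail -1
```

```text
clock: 14.58
eef_pos: [491.9, -23.7, 30.9]
eef_rot: [[0.963, 0.268, 0.0], [0.268, -0.963, -0.001], [0.0, 0.001, -1.0]]
wrist_force: [-3.4, -0.5, 14.9]
grip_width: 0.455
grasp_force: 42.8
now y from 80, step 2: ['113/-2', '125/-2', '127/-1', '127/-2', '129/-2', '127/-1', '128/-1', '128/-2', '128/-2', '128/-1', '127/-2', '128/0', '128/-2', '127/-2', '128/-1', '129/-1', '130/-2', '129/-1', '122/-2', '101/-1', '70/-3', '50/-4', '50/-4', '51/-4', '52/-4', '53/-7', '54/-5', '55/-3', '62/-4', '80/-4', '99/-1', '112/0', '119/-1', '122/-2', '119/-1', '119/-1', '118/-2', '115/-1', '110/0', '107/1', '121/1', '137/2', '130/8', '110/27', '102/51', '103/62', '105/62', '106/64', '111/66', '114/66', '115/68', '115/69', '114/69', '115/67', '113/67', '112/66', '113/66', '108/63', '96/55', '91/53', '97/57', '102/61', '103/62', '106/64', '111/65', '113/67', '114/69', '115/70', '115/69', '114/68', '111/66', '111/66', '111/66', '105/61', '84/47']
```

```bash
python3 -m inch '[0,0,0,0,0,0,1, 0,0,0,0,0,0,1, 0,0,0,0,0,0,1, 0,0,0,0,0,0,1, 0,0,0,0,0,0,-1, 0,0,0,0,0,0,-1, 0,0,0,0,0,0,-1, 0,0,0,0,0,0,-1, 0,0,0,0,0,0,-1, 0,0,0,0,0,0,-1]' 40
cat > m.py <<'E'
from h import *
p=r.get_image("top")
for n,im in (("start",cv2.imread("pics/top.png")[:,:,::-1].copy()),("now",p["img"])):
    c=rect(p,im,s=4,x0=5,x1=14,y0=80,y1=250).mean(0); g=cv2.GaussianBlur(c.mean(1)[None],(9,1),0)[0]; d=c[:,0]-c[:,2]
    i=int(np.argmin(g[20:240]))+20                      # jaw block
    jr=i-np.argmax(g[i::-1]>88); jf=i+np.argmax(g[i:]>88)
    mb=jf+np.argmax(d[jf:]>30)                     # mould_b start
    pk=jf+40+np.argmax(g[jf+40:mb+4]) if mb>jf+40 else mb-6  # plate top
    end=mb+100+np.argmax(d[mb+100:]<30) 
    print(n,"jawrear %.1f jawfront %.1f plate %.1f mould %.1f mouldend %.1f plate-front %.1f"%tuple([80+v/4 for v in (jr,jf,pk,mb,end)]+[(pk-jf)/4]), "gap",(mb-jf)/4)
E
python3 m.py
```

```text
clock: 15.88
eef_pos: [491.9, -23.7, 31.0]
eef_rot: [[0.963, 0.268, 0.0], [0.268, -0.963, -0.001], [0.0, 0.001, -1.0]]
wrist_force: [-3.3, 0.1, 15.2]
grip_width: 0.452
grasp_force: 42.9
start jawrear 95.0 jawfront 114.8 plate 141.8 mould 150.8 mouldend 182.0 plate-front 27.0 gap 36.0
now jawrear 124.0 jawfront 144.5 plate 162.2 mould 166.2 mouldend 229.5 plate-front 17.8 gap 21.75
```

Run:
```python
from h import *
p=r.get_image("top"); a=rect(p,p["img"][:,:,::-1].copy(),s=4,x0=-25,x1=75,y0=60,y1=255)
q=r.get_image("scene"); b=cv2.resize(q["img"][170:265,225:365,::-1],None,fx=2.1,fy=2.1,interpolation=cv2.INTER_CUBIC)
c=np.zeros((b.shape[0],a.shape[1],3),np.uint8); c[:,:b.shape[1]]=b
cv2.imwrite("pics/fin.png",np.vstack([a,c])); print(r.state()["clock"])
```

```text
16.025
```

View pics/fin.png

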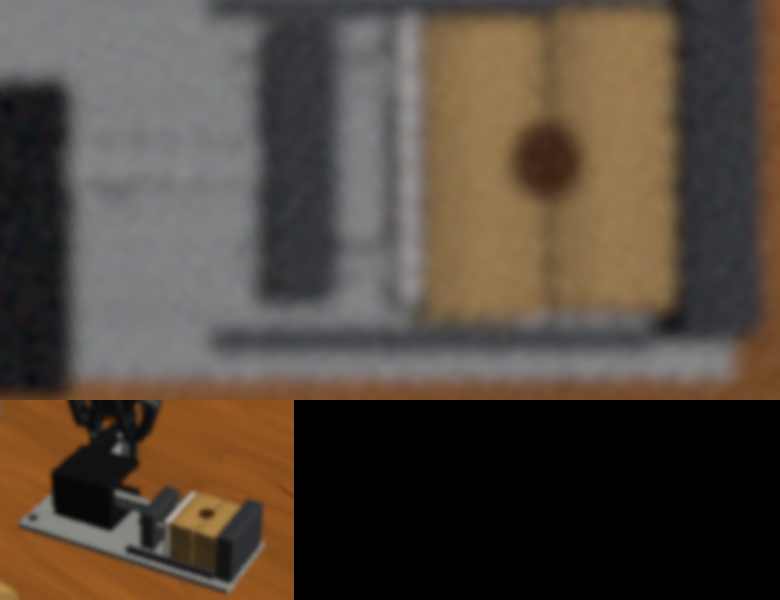

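Run:
```python
from h import *
p=r.get_image("top")
from scipy.ndimage import gaussian_filter1d as G
s=8
for x0,x1 in ((4,12),(12,20),(40,48),(48,56)):
  for n,im in (("start",cv2.imread("pics/top.png")[:,:,::-1].copy()),("now",p["img"])):
    c=rect(p,im,s=s,x0=x0,x1=x1,y0=80,y1=250).mean(0); g=G(c.mean(1),6); dg=np.gradient(g); d=G(c[:,0]-c[:,2],6)
    i=20*2+int(np.argmin(g[40:500])); jr=max(0,i-120)+np.argmin(dg[max(0,i-120):i+60]); jf=i+np.argmax(dg[i:i+160])
    j=jf+60; mb=jf+np.argmax(np.gradient(d)[jf:jf+330]); pr=j+np.argmax(dg[j:mb])
    print(x0,n,*(round(80+v/s,1) for v in (jr,jf,pr,mb)),"gap",(pr-jf)/s)
```

```text
4 start 95.4 114.9 138.6 150.8 gap 23.75
4 now 124.5 143.8 160.1 166.2 gap 16.375
12 start 95.2 114.2 138.4 150.5 gap 24.125
12 now 124.5 144.2 159.9 166.2 gap 15.625
40 start 95.0 113.8 138.1 150.5 gap 24.375
40 now 124.1 144.1 159.8 166.0 gap 15.625
48 start 94.6 114.0 138.1 150.8 gap 24.125
48 now 124.0 144.5 159.9 166.4 gap 15.375
```

```bash
python3 -c "
from bench import r
s=r.state();print(s['clock'],s['grip_width'],s['grasp_force']);print(r.hand_in())"
```

```text
16.075 0.4561401538073317 42.94874131679535
the job is handed in; nothing more can be done
None
```

I handed the job in at 16 s: I pressed the round key and then the square key to the bottom, and five trigger squeezes closed both mould halves against the end jaw. From the top camera the cushion is pushed in about 8 mm of 20 (one more notch would have made about 14), and the gripper is still holding the trigger squeezed.

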